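# Hang the bur caddy on the empty carousel hook

### The arm

A 6-joint arm with a two-finger parallel gripper is mounted at the origin on a cart in front of the work surface, level with it; the furniture and walls round the work are solid. World frame = base frame: x ahead of the robot, y to its left, z up, the work surface at z = 0. Lengths are in m, angles in rad, forces in N, time in s.
With the tool pointing down it reaches from about 0.425 to 0.95 m from the base axis. Payload 14.7 kg.
Tool frame: the origin (TCP) lies midway between the tips of the shut fingers; the grasp point (between the pads) lies r.grip_point_offset behind it (r.grip_point_offset is the distance from the TCP to the grasp point, in m); z points along the fingers, y is the direction in which the jaws open and shut (so a half turn about z gives the same grasp; the last joint's range is limited). The gripper opens to 85 mm and grips with 20 to 120 N. Pads are 22 mm wide; open, the fingers measure 114 mm over their backs; the gripper's body (76 mm by 85 mm) begins 54 mm behind the grasp point. The pads swing forward as they close: fully open they stand 13 mm farther back than shut.
Start: joints at [-1.31, 0.48, 1.596, -0, 1.065, -0.047], TCP at [0.197, -0.619, 0.231] pointing down, gripper open.
Joint ranges: [-2.75, 2.75], [-0.82, 2.05], [0.23, 2.67], [-1.56, 4.7], [0.09, 2.69], [-2.92, 2.92]. Speed limits (rad/s): [1.89, 1.89, 2.39, 3.01, 3.01, 3.01].

### API

Orientations are given as a rotation vector (axis times angle).
In Python, from bench import r, camera, workorder gives the robot as it stands. The module is installed in compiled form; this text tells all that it offers.
- The arm moves only by the tool carry_out, never from a script. Its argument "steps" is one flat list of numbers, 7 for each row, row after row: the shift along the tool's x, y, z in mm, then the turn, a rotation vector about the tool's x, y, z in rad, then the closure, from -1 (fully open) to 1 (shut). In form: [dx, dy, dz, wx, wy, wz, claw, dx, dy, dz, wx, wy, wz, claw, ...]. A call has 1 to 8 rows; each row is the pose to reach, as a shift and turn from the pose measured when the call began, along the tool's axes at that moment; what a row does not reach only later rows make up. A row lasts 1/8 s, in which the tool goes at most 62.5 mm and 10.7 degrees, less where a joint would pass 70% of its speed; a pose out of reach is approached as far as the arm can. A call with a gripper value outside its range is refused whole. The fingers move at their own pace and stop on an object; "grip_force" is the grip in N (left out, the last holds). Time passes only in rows, so rows that repeat a pose let the fingers close. It gives the time, the measured TCP pose, the force and the opening at its end, in the units of the state.
- r.get_obs(): the state, without advancing time (a new reading comes with each control period).
- camera(name): name is "scene" or "top" or "wrist"; returns a dict with "img" (420x560x3 uint8, red, green, blue), "z_map" (420x560 float32, m along the optical axis (not along the pixel's ray), 0 where there is no reading), "fx", "fy", "cx", "cy" (pixels), "dist" ([k1, k2, p1, p2, k3] as OpenCV has them; the pictures are not rectified), "R" (3x3) and "t" (3): a world point X has camera coordinates R X + t; the wrist camera has in their place "tool_from_camera" (4x4, takes a point from camera to tool coordinates, whose origin is the TCP and whose axes are the flange's). Camera axes: x right, y down, z forward; pixel columns grow to the right and rows downward; lengths in m; the calibration is good to about 2 mm. A picture is of the moment at which its call begins: read the wrist's pose just before it.
- workorder.close_job(): hands the job in, once; it reports no verdict.
The state is a dict: "t": time; "qpos": joint angles; "dq": joint speeds; "joint_torque": joint torques, N m; "tcp_pos": TCP position; "ee_rot": TCP orientation; "ft_force": force on the tool from outside, world axes, zero at the start; "torque": the same for the moment, N m; "opening": opening from 0.0 (shut) to 1.0 (fully open).
Only numpy, scipy, OpenCV 4.12 (cv2) and the standard library are available. Lean on these libraries where they do the work, as an engineer would, in place of code of your own. Each camera call takes 0.05 s, during which the arm holds its last target. There are 200 camera calls.

### The job

Using the black handle on top, turn the instrument carousel until its one empty hook is over the red pointer at the front of the foot, where the carousel comes up against its stop. Then hang the white bur caddy with the blue tab on that hook and press it down against the sprung pads until it clicks fully home under the green spring catch, without driving the pads hard down to their bottom, and let go of it. Leave the other things where they are.

Things in the scene. Friction and masses are not known exactly. Their poses are not given: they have to be found in the camera images.
- stand: Fixed round white foot of the carousel, 156 mm across; origin on the carousel's vertical axis at worktop level. The mast height above it was set by hand and is NOT measured: the tops of the four level hook bars lie 105 to 129 mm above the worktop, all alike. Feel or look for it.
- pointer (a point): Red pointer on top of the foot, 62 mm from the axis in the stand's -x direction: the front. The bars are 10 mm wide, 20 mm high and 90 degrees apart; three carry grey caddies fixed to them, one is empty. Each has an upturned end 124 to 130 mm from the axis, 10 mm above the bar. A caddy hangs centred 100 mm from the axis.
- sleeve (a point): Top of the foot's fixed black sleeve, on the axis, 64 mm above the worktop. High above it, turning with the carousel on the same axis, is the black handle: an upright block 52 mm long (along the empty bar), 14 mm thick, from 25 to 70 mm above the level of the bar tops.
- carousel (a joint): Turn of the carousel, rad, counter-clockwise from above positive. At 0, a fixed stop, the empty bar points along the stand's -x, over the red pointer; at q it points that way turned by q about vertical z. Range 0 to 1.6. Friction of about 0.12 N m holds it where it is left.
- catch (a joint): Green spring catch on one side of the empty bar, 100 mm from the axis, rad: about 0 sprung out, hook empty; 0.4 to 0.6 while the caddy's lip is pushed past it, which takes about 3 to 8 N downward; about 0.18 when the caddy is home and the catch has sprung out into its window.
- pad (a joint): Two black sprung seat pads on the empty bar, moving as one, m: 0 standing 9 mm above the bar top (may read -0.0003), 0.009 sunk flush. The caddy's bridge presses them down; spring 2 N + 2 N per mm. The catch clicks in at about 4 mm (10 N on the pads, up to 14 N in all) and then holds the caddy at about 3 to 6 mm; beyond 8 mm (18 N) is forcing it.
- caddy_tab (a point): White saddle caddy, loose, about 140 g, standing: two pots of burs joined by a bridge with a blue grip tab on top. 34 (x) by 80 (y) by 98 mm high. This point is in the tab on the vertical centre line, 87 mm above the feet; x along the slot, y from pot to pot, z up. Tab 28 mm (x) by 10 mm (y), from 65 to 98 mm above the feet.
- caddy_slot (a point): Centre of the underside of the caddy's bridge, which comes down on the pads: 57 mm above the feet, 30 mm below caddy_tab. The slot under it, along x, is open below and at both ends, 12 mm wide between guide ribs that start 13 mm above the feet, flared to 18 mm at the mouth. It may be hung either way round.
- oil_dropper: Bystander: small brown dropper bottle 33 mm across, 102 mm high, origin at its underside.
- marker: Bystander: white marker pen with black cap, 135 mm long, lying.
- indicator_tape: Bystander: roll of beige tape lying flat, 100 mm across, 25 mm high.
Not all that is in view belongs to the job. There is more than one size of the stand; the job needs the larger.

How it is judged:
By the outcome, as a careful person would: the job done as asked, in the order asked, and still so for the second after the job is handed in, with the robot touching nothing.
It also fails if it takes over 69 s, if anything falls off the work surface, if the arm or the gripper's body presses on something with over 40 N, if the wrist force passes 120 N, or if a joint passes its speed limit or range.

## Working session

There is one attempt and no reset: what is moved stays moved. The work goes in short steps, Python scripts to look and compute and a tool call to move; the robot and the scene stay as the last step left them, time stands still between calls to the robot, and variables do not carry over. Pictures are saved under pics/ and viewed, about 8 in all and at most 12, crops included, and the job is handed in when it is done.

Besides the shell and the picture viewer there is one more tool, called as name(argument=value, ...) on one line, values as JSON. carry_out: Moves the arm, as the interface text tells. Its arguments: {"type":"object","properties":{"steps":{"type":"array","items":{"type":"number"}},"grip_force":{"type":"number"}},"required":["steps"]}

```bash
mkdir -p pics; python3 - <<'E'
from bench import r,camera
import cv2,numpy as np
print(r.get_obs(), r.grip_point_offset)
ims=[]
for n in("scene","top"):
    c=camera(n); np.savez(n+'.npz',**c); cv2.imwrite(f'pics/{n}1.png',c['img'][:,:,::-1])
    print(n,c['fx'],c['cx'],c['cy'],c['R'],c['t'],c['dist'])
E
```

```text
{'t': 0.0, 'qpos': array([-1.30962181e+00,  4.80818695e-01,  1.59689960e+00, -2.21590012e-05,
        1.06510994e+00, -4.66008276e-02]), 'dq': array([ 3.45955874e-04,  1.72915288e-03,  4.11246669e-08,  8.81263200e-04,
       -6.45424852e-04, -8.22328137e-04]), 'joint_torque': array([ 4.65518417e-03, -9.50644755e+01, -4.30178976e+01,  3.32082245e-04,
        1.24791503e-02,  3.13634712e-05]), 'tcp_pos': array([ 0.19681131, -0.61903401,  0.23067134]), 'ee_rot': array([-3.10325282e+00, -4.81375184e-01,  2.38000767e-04]), 'ft_force': array([-0.01852254,  0.99675976, -0.43519049]), 'torque': array([-0.01801269, -0.02827306, -0.0209845 ]), 'opening': 0.9983322261829327} 0.0187
scene 438.05229404967577 274.51204940838045 206.88709894089936 [[-0.74076967 -0.67129604  0.02493832]
 [-0.33031771  0.33167478 -0.88367531]
 [ 0.58493633 -0.66283743 -0.46743559]] [0.38329636 0.2485013  0.9565501 ] [-0.082589  0.        0.        0.        0.      ]
top 438.92412337294684 274.8236725263051 210.10732728414885 [[-0.01966223 -0.99971835 -0.01328955]
 [-0.99674067  0.02064038 -0.07798722]
 [ 0.07823956  0.01171283 -0.99686578]] [0.06217981 0.51112209 1.48328452] [-0.05783155  0.          0.          0.          0.        ]
```

View pics/scene1.png

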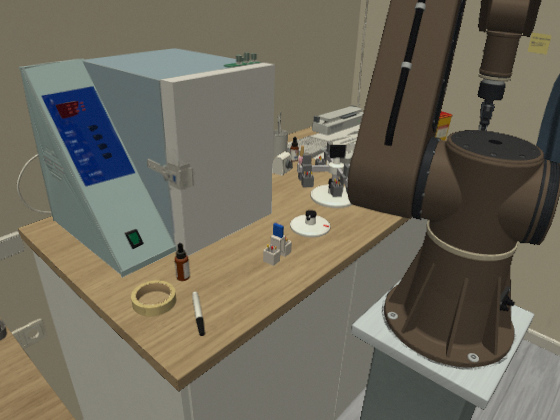

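View pics/top1.png

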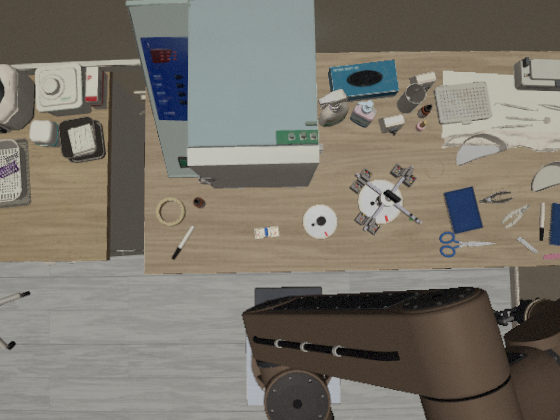

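The scene view shows the white caddy with blue tab at (278,245), the small decoy foot at (310,225) and the larger carousel at (335,190). In the top view the caddy is at (267,232), the small foot at (320,222), and the large carousel at (380,201). Its empty bar points to lower right, at (418,220). Candidates: stands at (380,201), the larger, chosen, and (320,222), no carousel. Caddies: white with blue tab at (267,232), chosen; the grey ones are fixed on the bars. Next is a close crop and measurements.

```bash
cat > h.py <<'E'
import numpy as np,cv2
from scipy.spatial.transform import Rotation as Ro
def cloud(c,T=None):
    z=c['z_map']; h,w=z.shape
    K=np.array([[c['fx'],0,c['cx']],[0,c['fy'],c['cy']],[0,0,1.]])
    uv=np.stack(np.meshgrid(np.arange(w),np.arange(h)),-1).reshape(-1,1,2).astype(np.float64)
    n=cv2.undistortPoints(uv,K,np.array(c['dist'],float)).reshape(h,w,2)
    P=np.concatenate([n*z[...,None],z[...,None]],-1)
    if T is None: X=(P-np.array(c['t']))@np.array(c['R'])
    else: X=P@T[:3,:3].T+T[:3,3]
    X[z==0]=np.nan
    return X
def tool(o):
    T=np.eye(4);T[:3,:3]=Ro.from_rotvec(o['ee_rot']).as_matrix();T[:3,3]=o['tcp_pos'];return T
def wrist():
    from bench import r,camera
    o=r.get_obs();c=camera('wrist');return c,cloud(c,tool(o)@np.array(c['tool_from_camera'])),o
E
python3 - <<'E'
from h import *
c=np.load('top.npz');X=cloud(c);im=c['img'];hsv=cv2.cvtColor(im,cv2.COLOR_RGB2HSV)
cv2.imwrite('pics/topcrop.png',cv2.resize(im[150:260,240:440],None,fx=4,fy=4,interpolation=cv2.INTER_CUBIC)[:,:,::-1])
def m(mask,l):
    v,u=np.where(mask); print(l,len(u),u.mean() if len(u) else 0,v.mean() if len(v) else 0,np.nanmedian(X[mask],0) if len(u) else 0)
box=np.zeros(im.shape[:2],bool)
def b(u0,u1,v0,v1):
    k=box.copy();k[v0:v1,u0:u1]=1;return k
red=((hsv[...,0]<8)|(hsv[...,0]>172))&(hsv[...,1]>130)&(hsv[...,2]>100)
m(red&b(300,345,200,245),'redsmall');m(red&b(350,410,175,235),'redbig')
blue=(hsv[...,0]>100)&(hsv[...,0]<125)&(hsv[...,1]>120)
m(blue&b(250,285,220,245),'tab')
# heights
for l,k in(('caddy',b(250,285,222,242)),('car',b(340,430,155,240))):
    k=k&(X[...,2]>.03); print(l,np.histogram(X[k][:,2],bins=np.arange(.03,.22,.01)))
k=b(350,410,175,235)&(X[...,2]>.14); m(k,'handle')
v,u=np.where(b(395,430,205,230)&(X[...,2]>.09)); 
for a in zip(u,v): print(a,X[a[1],a[0]].round(4)) if a[0]%3==0 else 0
s=np.load('scene.npz');Y=cloud(s);q=cv2.cvtColor(s['img'],cv2.COLOR_RGB2HSV)
k=(q[...,0]>100)&(q[...,0]<125)&(q[...,1]>150);k[:220]=0;k[260:]=0;k[:,:260]=0;k[:,300:]=0
X=Y;m(k,'tab scene')
E
```

```text
redsmall 2 325.5 233.0 [ 0.43045965 -0.11957886  0.01846186]
redbig 13 380.15384615384613 217.23076923076923 [ 0.47420673 -0.32636766  0.02205272]
tab 13 265.9230769230769 231.23076923076923 [0.43907404 0.08098483 0.09653441]
caddy (array([46, 12, 10, 35,  2,  1, 19,  9,  0,  0,  0,  0,  0,  0,  0,  0,  0,
        0]), array([0.03, 0.04, 0.05, 0.06, 0.07, 0.08, 0.09, 0.1 , 0.11, 0.12, 0.13,
       0.14, 0.15, 0.16, 0.17, 0.18, 0.19, 0.2 , 0.21]))
car (array([  5,   1,  38, 172,  85,  95, 222, 122, 297, 284,  43,  24,  80,
        42,  15,  66,  14,   0]), array([0.03, 0.04, 0.05, 0.06, 0.07, 0.08, 0.09, 0.1 , 0.11, 0.12, 0.13,
       0.14, 0.15, 0.16, 0.17, 0.18, 0.19, 0.2 , 0.21]))
handle 212 383.74528301886795 197.18396226415095 [ 0.53481099 -0.29951292  0.16396373]
(np.int64(396), np.int64(205)) [ 0.5128 -0.3376  0.1206]
(np.int64(399), np.int64(205)) [ 0.5127 -0.3477  0.1189]
(np.int64(396), np.int64(206)) [ 0.5098 -0.3382  0.1178]
(np.int64(399), np.int64(206)) [ 0.5099 -0.349   0.1138]
(np.int64(396), np.int64(207)) [ 0.5075 -0.3412  0.1063]
(np.int64(399), np.int64(207)) [ 0.5
[... 1686 characters left out ...]
1), np.int64(220)) [ 0.4644 -0.3883  0.1058]
(np.int64(414), np.int64(220)) [ 0.4639 -0.3959  0.1129]
(np.int64(417), np.int64(220)) [ 0.4633 -0.403   0.1211]
(np.int64(411), np.int64(221)) [ 0.4612 -0.3885  0.1045]
(np.int64(414), np.int64(221)) [ 0.4609 -0.3975  0.1072]
(np.int64(417), np.int64(221)) [ 0.4603 -0.4046  0.1155]
(np.int64(420), np.int64(221)) [ 0.4595 -0.4103  0.128 ]
(np.int64(417), np.int64(222)) [ 0.4572 -0.4051  0.1135]
(np.int64(420), np.int64(222)) [ 0.4563 -0.41    0.1288]
(np.int64(417), np.int64(223)) [ 0.4543 -0.4071  0.1068]
(np.int64(420), np.int64(223)) [ 0.4529 -0.4077  0.1355]
tab scene 110 277.75454545454545 230.0909090909091 [0.4328921  0.08298214 0.08283814]
```

View pics/topcrop.png

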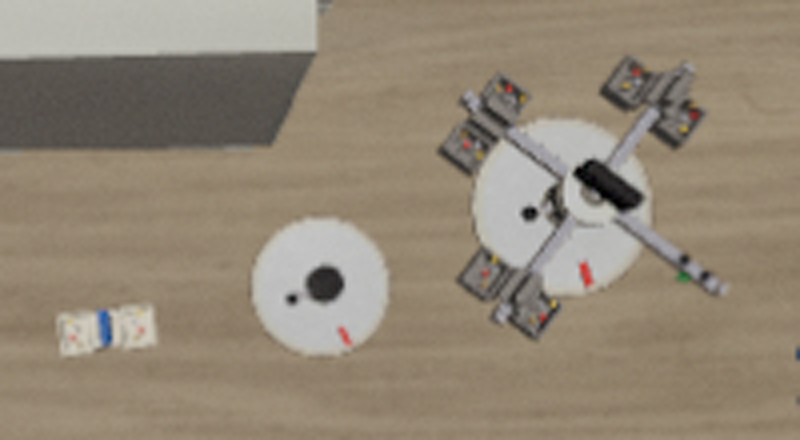

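The crop shows the large foot centred near crop (562,207) with its red pointer at (586,272). The empty bar runs from (650,225) to (725,290), with pads at (685,258) and (705,276) and the green catch at (683,277). The white caddy with blue tab is at (106,328), and the small decoy foot at (320,287). Next I fit the geometry.

```bash
python3 - <<'E'
from h import *
c=np.load('top.npz');X=cloud(c);im=c['img'];hsv=cv2.cvtColor(im,cv2.COLOR_RGB2HSV)
U,V=np.meshgrid(np.arange(560),np.arange(420))
K=np.array([[c['fx'],0,c['cx']],[0,c['fy'],c['cy']],[0,0,1.]])
def plane(u,v,z):
    n=cv2.undistortPoints(np.array([[[u,v]]],float),K,c['dist'])[0,0]
    d=c['R'].T@np.array([*n,1]);o=-c['R'].T@c['t'];return o+d*(z-o[2])/d[2]
# foot: white, low
w=(hsv[...,1]<40)&(hsv[...,2]>150)&(X[...,2]<.045)&(U>340)&(U<412)&(V>170)&(V<235)
print('foot z',np.nanmedian(X[w][:,2]))
pts=np.argwhere(w)[:,::-1].astype(np.float32)
P=np.array([plane(*p,.012) for p in cv2.convexHull(pts)[:,0]])
A=np.c_[2*P[:,:2],np.ones(len(P))];s=np.linalg.lstsq(A,(P[:,:2]**2).sum(1),rcond=None)[0];R=np.sqrt(s[2]+s[0]**2+s[1]**2)
print('foot c',s[:2],'R',R,'resid',np.abs(np.hypot(*(P[:,:2]-s[:2]).T)-R).max())
(cx,cy),rr=cv2.minEnclosingCircle(P[:,:2].astype(np.float32));print('mec',cx,cy,rr)
red=((hsv[...,0]<8)|(hsv[...,0]>172))&(hsv[...,1]>110)&(U>380)&(U<394)&(V>212)&(V<225)
p=plane(U[red].mean(),V[red].mean(),.014);print('ptr',red.sum(),p,np.hypot(*(p[:2]-s[:2])),np.degrees(np.arctan2(*(p[:2]-s[:2])[::-1])))
# bar: columns 402..421, row centre of grey above wood
g=(hsv[...,1]<60)&(X[...,2]>.09)&(U>403)&(U<421)&(V>205)&(V<226)
B=np.array([plane(u,v,.117) for u,v in zip(U[g],V[g])])
l=cv2.fitLine(B[:,:2].astype(np.float32),cv2.DIST_HUBER,0,.01,.01).ravel();print('bar',g.sum(),l,np.degrees(np.arctan2(l[1],l[0])),'zmed',np.nanmedian(X[g][:,2]),'tip r',np.hypot(*(B[:,:2]-s[:2]).T).max())
k=(X[...,2]>.155)&(hsv[...,2]<70)&(U>375)&(U<410)&(V>180)&(V<210)
H=X[k];print('handle',k.sum(),H.mean(0),H[:,2].max(),np.percentile(H[:,2],[50,90]))
top=np.array([plane(u,v,.187) for u,v in zip(U[k],V[k])]);print(cv2.minAreaRect(top[:,:2].astype(np.float32)))
# caddy
k=(X[...,2]>.05)&(U>250)&(U<285)&(V>220)&(V<245)
print('caddy',np.nanmin(X[k],0),np.nanmax(X[k],0)); 
t=np.array([plane(u,v,.062) for u,v in zip(U[k],V[k])]);print(cv2.minAreaRect(t[:,:2].astype(np.float32)))
k=(hsv[...,0]>100)&(hsv[...,0]<125)&(hsv[...,1]>120)&(U>250)&(U<285)&(V>222)&(V<242)
t=np.array([plane(u,v,.098) for u,v in zip(U[k],V[k])]);print(cv2.minAreaRect(t[:,:2].astype(np.float32)))
E
```

```text
foot z 0.01554708886534997
foot c [ 0.5370018  -0.31351303] R 0.07721622494376909 resid 0.007193004319416857
mec 0.5346412062644958 -0.3156862258911133 0.08172961324453354
ptr 11 [ 0.47765858 -0.32958503  0.014     ] 0.061481112530347916 -164.84603573411823
bar 77 [ 0.6424276   0.76634634  0.47597447 -0.3865113 ] 50.026917 zmed 0.11875980257206449 tip r 0.13024670906839317
handle 101 [ 0.53567389 -0.30906718  0.18103326] 0.1937322736907955 [0.18487681 0.18980717]
((0.5347959995269775, -0.30711692571640015), (0.0510963536798954, 0.019863449037075043), 51.498470306396484)
caddy [0.42047573 0.05567473 0.05107202] [0.45021809 0.11248421 0.10275041]
((0.4351235628128052, 0.08377010375261307), (0.05642969161272049, 0.029854465276002884), 88.85157012939453)
((0.4376383125782013, 0.08092646300792694), (0.022852763533592224, 0.004445706494152546), 10.26618480682373)
```

```bash
cat >> h.py <<'E'
def go(p,yang,o=None):
    """tool-frame shift (mm) and turn to reach TCP p with tool down, tool y at world angle yang deg"""
    from bench import r
    o=o or r.get_obs();T=tool(o);a=np.radians(yang)
    y=np.array([np.cos(a),np.sin(a),0]);z=np.array([0,0,-1.]);x=np.cross(y,z)
    D=T[:3,:3].T@np.c_[x,y,z]
    print('shift',(T[:3,:3].T@(np.array(p)-T[:3,3])*1000).round(1),'turn',Ro.from_matrix(D).as_rotvec().round(4),'from',T[:3,3].round(4),'yang',np.degrees(np.arctan2(T[1,1],T[0,1])).round(2),'F',o['ft_force'].round(2),'M',o['torque'].round(3),'op',round(o['opening'],3),'t',round(o['t'],2))
E
python3 - <<'E'
from h import *
go((.49,-.34,.36),-40)
c,X,o=wrist();print(c['tool_from_camera'])
E
```

```text
shift [ 363.9 -177.3 -129.1] turn [-1.100e-03 -4.000e-04 -5.649e-01] from [ 0.1969 -0.6191  0.2307] yang -72.36 F [ 0.82 -0.64  0.17] M [-0.015 -0.022  0.091] op 1.001 t 0.1
[[-2.10184644e-03 -9.47775462e-01 -3.18931429e-01  8.18165996e-02]
 [ 9.99997763e-01 -1.91628956e-03 -8.95582840e-04  4.64193226e-04]
 [ 2.37646471e-04 -3.18932598e-01  9.47777369e-01 -1.43848373e-01]
 [ 0.00000000e+00  0.00000000e+00  0.00000000e+00  1.00000000e+00]]
```

carry_out(steps=[360,-175,-130,0,0,-0.565,-1,360,-175,-130,0,0,-0.565,-1,360,-175,-130,0,0,-0.565,-1,360,-175,-130,0,0,-0.565,-1,360,-175,-130,0,0,-0.565,-1,360,-175,-130,0,0,-0.565,-1,360,-175,-130,0,0,-0.565,-1,360,-175,-130,0,0,-0.565,-1])

```text
t: 1.15
tcp_pos: [0.4892, -0.3414, 0.3619]
ee_rot: [2.845, 1.333, 0.002]
ft_force: [-0.1, -1.2, 0.3]
opening: 0.999
```

```bash
python3 - <<'E'
from h import *
go((.536,-.312,.36),-40)
c,X,o=wrist();np.savez('w1.npz',X=X,img=c['img']);cv2.imwrite('pics/w1.png',c['img'][:,:,::-1])
E
```

```text
shift [52.6 17.1  2. ] turn [ 0.0008 -0.0011  0.0036] from [ 0.4892 -0.3414  0.3619] yang -39.79 F [-0.1  -1.23  0.3 ] M [-0.014 -0.011  0.064] op 0.999 t 1.15
```

View pics/w1.png

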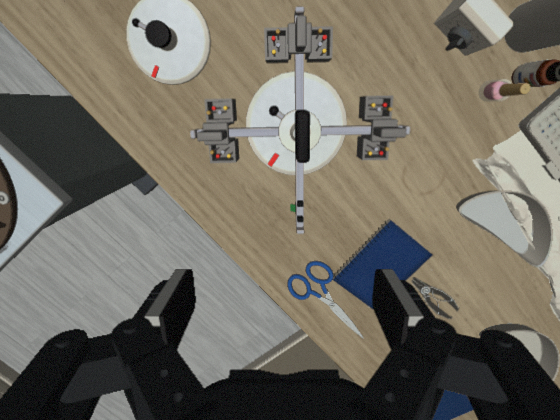

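The wrist view shows the empty bar running straight down from the handle (302,136) to its upturned end (300,230). The pads are at about (300,203) and (300,217), and the green catch at (293,208) on the bar's left. The red pointer is at (273,160), and the foot centre is near (296,122).

```bash
python3 - <<'E'
from h import *
d=np.load('w1.npz');X=d['X'];im=d['img'];hsv=cv2.cvtColor(im,cv2.COLOR_RGB2HSV)
U,V=np.meshgrid(np.arange(560),np.arange(420))
def md(k):return X[k]
box=lambda a,b,e,f:(U>=a)&(U<b)&(V>=e)&(V<f)
w=(hsv[...,1]<45)&(hsv[...,2]>150)&(np.abs(X[...,2]-.014)<.012)&box(235,355,65,180)
print('footz',np.median(X[w][:,2]))
h=cv2.convexHull(np.argwhere(w)[:,::-1].astype(np.int32))[:,0];P=X[h[:,1],h[:,0]];P=P[np.isfinite(P[:,0])]
A=np.c_[2*P[:,:2],np.ones(len(P))];s=np.linalg.lstsq(A,(P[:,:2]**2).sum(1),rcond=None)[0];R=np.sqrt(s[2]+s[0]**2+s[1]**2)
print('foot c',s[:2],R,np.abs(np.hypot(*(P[:,:2]-s[:2]).T)-R).max())
red=((hsv[...,0]<8)|(hsv[...,0]>172))&(hsv[...,1]>130)&box(264,284,150,170)
p=np.median(X[red],0);print('ptr',red.sum(),p)
H=X[(X[...,2]>.16)&(hsv[...,2]<70)&box(285,320,95,170)];zt=np.percentile(H[:,2],90);T=H[H[:,2]>zt-.008]
print('handle',len(H),np.percentile(H[:,2],[50,80,90,97]),cv2.minAreaRect(T[:,:2].astype(np.float32)))
for n,b in(('left',(232,272,126,138)),('right',(324,356,124,136)),('up',(293,306,62,95)),('empty',(294,306,165,198)),('tip',(296,305,226,234))):
    k=box(*b)&(X[...,2]>.08)&(X[...,2]<.16);Q=X[k];z=np.median(Q[:,2]);l=cv2.fitLine(Q[:,:2].astype(np.float32),cv2.DIST_HUBER,0,.01,.01).ravel()
    print(n,len(Q),'z',np.percentile(Q[:,2],[25,50,75,90]).round(4),'ang',np.degrees(np.arctan2(l[1],l[0])).round(2),'pt',l[2:],'mean',Q.mean(0).round(4))
L=lambda b:cv2.fitLine(X[box(*b)&(X[...,2]>.08)&(X[...,2]<.16)][:,:2].astype(np.float32),cv2.DIST_HUBER,0,.01,.01).ravel()
E
```

```text
footz 0.01742447683114351
foot c [ 0.53650758 -0.31445565] 0.07725444176469416 0.0021273937659099934
ptr 60 [ 0.47643014 -0.33091569  0.02026662]
handle 737 [0.18927218 0.19012891 0.19048774 0.1909183 ] ((0.5363146066665649, -0.31489863991737366), (0.05123584344983101, 0.01329842396080494), 51.27736282348633)
left 383 z [0.1188 0.1195 0.1201 0.1206] ang -38.16 pt [ 0.49127063 -0.2776719 ] mean [ 0.4913 -0.2777  0.1182]
right 308 z [0.1189 0.1195 0.1201 0.1206] ang -38.54 pt [ 0.57510656 -0.34510198] mean [ 0.5751 -0.3451  0.1186]
up 297 z [0.1192 0.1198 0.1203 0.1209] ang 51.05 pt [ 0.5735418  -0.26850778] mean [ 0.5735 -0.2685  0.1198]
empty 277 z [0.119  0.1197 0.1202 0.1207] ang 51.95 pt [ 0.49781367 -0.3625257 ] mean [ 0.4978 -0.3625  0.1189]
tip 62 z [0.1212 0.1277 0.1296 0.1301] ang -36.6 pt [ 0.45790863 -0.41179323] mean [ 0.4576 -0.4124  0.1255]
```

```bash
python3 - <<'E'
from h import *
go((.5365,-.3147,.155),-38.6)
E
```

```text
shift [ 52.4  19.7 206.2] turn [-0.0004 -0.0005 -0.0217] from [ 0.4878 -0.3424  0.3612] yang -39.85 F [-0.21 -0.3  -0.09] M [ 0.003 -0.061 -0.013] op 1.001 t 1.2
```

carry_out(steps=[52.4,19.7,50,0,0,-0.022,-1,52.4,19.7,100,0,0,-0.022,-1,52.4,19.7,140,0,0,-0.022,-1,52.4,19.7,175,0,0,-0.022,-1,52.4,19.7,206,0,0,-0.022,-1,52.4,19.7,206,0,0,-0.022,-1])

```text
t: 1.95
tcp_pos: [0.5342, -0.3146, 0.1527]
ee_rot: [-2.827, -1.359, 0.004]
ft_force: [-0.4, 0.2, 0.3]
opening: 1.003
```

```bash
python3 - <<'E'
from h import *
go((.5365,-.3147,.155),-38.6)
E
```

```text
shift [ 1.3  1.8 -2.3] turn [-0.0055  0.0002 -0.0009] from [ 0.5342 -0.3146  0.1527] yang -38.65 F [-0.37  0.19  0.34] M [-0.014 -0.003  0.054] op 1.003 t 1.95
```

Close on the handle gently.

carry_out(steps=[1.3,1.8,-1,0,0,0,-0.3,1.3,1.8,-1,0,0,0,0.2,1.3,1.8,-1,0,0,0,1,1.3,1.8,-1,0,0,0,1,1.3,1.8,-1,0,0,0,1,1.3,1.8,-1,0,0,0,1,1.3,1.8,-1,0,0,0,1,1.3,1.8,-1,0,0,0,1], grip_force=30)

```text
t: 2.95
tcp_pos: [0.5364, -0.3146, 0.1544]
ee_rot: [-2.827, -1.359, 0.004]
ft_force: [-3.5, 3.5, 5.4]
opening: 0.161
```

```bash
python3 - <<'E'
from h import *
go((.5365,-.3147,.155),-38.6-36)
E
```

```text
shift [-0.   0.1 -0.6] turn [-0.0049  0.0018  0.6276] from [ 0.5364 -0.3146  0.1544] yang -38.64 F [-3.54  3.54  5.38] M [ 0.063  0.198 -0.096] op 0.161 t 2.95
```

carry_out(steps=[0,0,0,0,0,0.09,1,0,0,0,0,0,0.18,1,0,0,0,0,0,0.27,1,0,0,0,0,0,0.36,1,0,0,0,0,0,0.45,1,0,0,0,0,0,0.53,1,0,0,0,0,0,0.58,1,0,0,0,0,0,0.58,1])

```text
t: 3.95
tcp_pos: [0.5364, -0.3145, 0.1544]
ee_rot: [-3.099, -0.495, 0.006]
ft_force: [0.1, 1.0, -2.5]
opening: 0.16
```

```bash
python3 - <<'E'
from h import *
go((.5365,-.3147,.155),-74.7)
E
```

```text
shift [ 0.   0.2 -0.6] turn [-0.0041  0.0031  0.0495] from [ 0.5364 -0.3145  0.1544] yang -71.86 F [ 0.06  0.95 -2.5 ] M [-0.108 -0.207 -0.11 ] op 0.16 t 3.95
```

carry_out(steps=[0,0,0,0,0,0.03,1,0,0,0,0,0,0.05,1,0,0,0,0,0,0.05,1])

```text
t: 4.32
tcp_pos: [0.5364, -0.3146, 0.1544]
ee_rot: [-3.11, -0.417, 0.006]
ft_force: [-0.9, -0.4, -3.0]
opening: 0.16
```

```bash
python3 - <<'E'
from h import *
go((.5365,-.3147,.155),-74.7)
E
```

```text
shift [ 0.   0.1 -0.6] turn [-0.004   0.0031 -0.0007] from [ 0.5364 -0.3146  0.1544] yang -74.74 F [-0.94 -0.44 -3.03] M [-0.125 -0.311 -0.14 ] op 0.16 t 4.33
```

carry_out(steps=[0,0,0,0,0,0.02,1,0,0,0,0,0,0.04,1,0,0,0,0,0,0.04,1])

```text
t: 4.7
tcp_pos: [0.5363, -0.3146, 0.1545]
ee_rot: [-3.118, -0.355, 0.006]
ft_force: [-1.9, -1.3, -0.9]
opening: 0.156
```

```bash
python3 - <<'E'
from h import *
go((.5365,-.3147,.155),-74.7)
E
```

```text
shift [ 0.1  0.1 -0.5] turn [-0.0038  0.0035 -0.0405] from [ 0.5363 -0.3146  0.1545] yang -77.02 F [-1.89 -1.31 -0.94] M [-0.213  0.058  1.146] op 0.156 t 4.7
```

The stop is felt, at 1.15 N m. Now I release, rise and look.

carry_out(steps=[0,0,0,0,0,-0.02,0.5,0,0,0,0,0,-0.02,0,0,0,0,0,0,-0.02,-1,0,0,0,0,0,-0.02,-1,0,0,-50,0,0,-0.02,-1,0,0,-100,0,0,-0.02,-1,-30,0,-150,0,0,-0.02,-1,-50,0,-195,0,0,-0.02,-1])

```text
t: 5.7
tcp_pos: [0.4876, -0.3264, 0.3515]
ee_rot: [-3.115, -0.386, 0.006]
ft_force: [0.2, -0.1, 0.0]
opening: 0.999
```

```bash
python3 - <<'E'
from h import *
go((.5365,-.3147,.155),-74.7)
c,X,o=wrist();np.savez('w2.npz',X=X,img=c['img']);cv2.imwrite('pics/w2.png',c['img'][:,:,::-1])
E
```

```text
shift [ 50.9   1.2 196.4] turn [-0.0034  0.0031 -0.0204] from [ 0.4876 -0.3264  0.3515] yang -75.87 F [ 0.24 -0.14  0.04] M [-0.045 -0.078  0.029] op 0.999 t 5.7
```

View pics/w2.png

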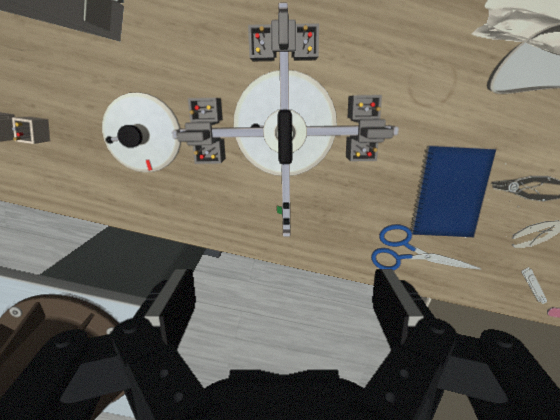

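The empty bar now runs from the handle (285,135) to (287,235) and covers the red pointer, which is hidden beneath it. The pads are at (286,207) and (286,222), the catch at (279,211).

```bash
python3 - <<'E'
from h import *
d=np.load('w2.npz');X=d['X'];im=d['img'];hsv=cv2.cvtColor(im,cv2.COLOR_RGB2HSV)
U,V=np.meshgrid(np.arange(560),np.arange(420));box=lambda a,b,e,f:(U>=a)&(U<b)&(V>=e)&(V<f)
for n,b in(('left',(225,258,124,140)),('right',(312,345,122,138)),('up',(276,292,58,95)),('empty',(278,294,168,200)),('tip',(280,294,228,238)),('pads',(280,293,202,226))):
    k=box(*b)&(X[...,2]>.1)&(X[...,2]<.16);Q=X[k];l=cv2.fitLine(Q[:,:2].astype(np.float32),cv2.DIST_HUBER,0,.01,.01).ravel()
    print(n,len(Q),'z',np.percentile(Q[:,2],[25,50,75,90,97]).round(4),'ang',np.degrees(np.arctan2(l[1],l[0])).round(2),'pt',l[2:].round(4),(np.array([.5365,-.3146])-l[2:])@np.array([-l[1],l[0]])*1000)
H=X[(X[...,2]>.18)&(hsv[...,2]<70)&box(270,300,95,175)];print('handle',cv2.minAreaRect(H[:,:2].astype(np.float32)),np.median(H[:,2]))
go((.41,.08,.30),-79)
E
```

```text
left 330 z [0.1188 0.1196 0.1202 0.1207 0.121 ] ang -77.52 pt [ 0.5255 -0.2714] 1.4343513023508392
right 313 z [0.1188 0.1196 0.1202 0.1208 0.1211] ang -75.49 pt [ 0.5499 -0.3611] -1.3189905046238544
up 336 z [0.1193 0.1199 0.1205 0.121  0.1214] ang 14.45 pt [ 0.595  -0.2995] -0.037101073082431324
empty 255 z [0.1192 0.1198 0.1203 0.1208 0.121 ] ang 15.82 pt [ 0.4732 -0.3321] -0.4582025984161876
tip 63 z [0.1221 0.1281 0.1294 0.1301 0.1305] ang -81.43 pt [ 0.416  -0.3468] 123.92449755699919
pads 197 z [0.1194 0.1207 0.1281 0.1292 0.1298] ang 16.2 pt [ 0.4395 -0.3401] -2.5654260966343982
handle ((0.5368884801864624, -0.314736008644104), (0.05028647556900978, 0.012618228793144226), 14.398963928222656) 0.18936291822309653
shift [  24.4 -414.7   56.6] turn [ 0.0022 -0.0004  0.0542] from [ 0.4874 -0.328   0.3575] yang -75.89 F [ 0.56 -2.14  7.94] M [-0.076 -0.023 -0.   ] op 1.0 t 5.75
```

carry_out(steps=[24,-415,57,0,0,0.05,-1,24,-415,57,0,0,0.05,-1,24,-415,57,0,0,0.05,-1,24,-415,57,0,0,0.05,-1,24,-415,57,0,0,0.05,-1,24,-415,57,0,0,0.05,-1,24,-415,57,0,0,0.05,-1,24,-415,57,0,0,0.05,-1])

```text
t: 6.75
tcp_pos: [0.4087, 0.0825, 0.2993]
ee_rot: [3.124, 0.313, 0.001]
ft_force: [0.7, -1.3, 0.6]
opening: 1.002
```

```bash
python3 - <<'E'
from h import *
go((.41,.08,.30),-79)
c,X,o=wrist();np.savez('w3.npz',X=X,img=c['img']);cv2.imwrite('pics/w3.png',c['img'][:,:,::-1])
E
```

```text
shift [ 0.8  2.7 -0.6] turn [ 0.0017 -0.0002  0.0079] from [0.4087 0.0825 0.2993] yang -78.55 F [ 0.65 -1.29  0.56] M [-0.049  0.012  0.022] op 1.002 t 6.75
```

View pics/w3.png

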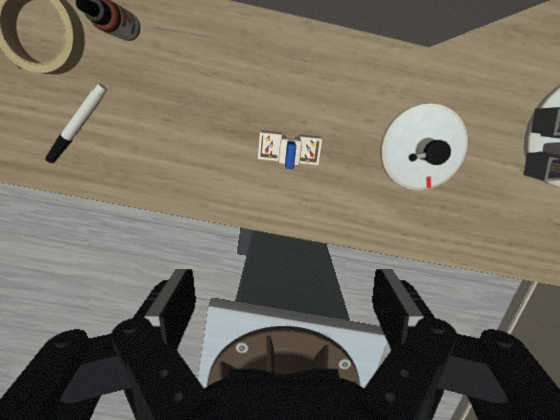

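The white caddy has its blue tab at (290,153) and its pots at (270,145) and (311,150), standing upright with nothing near. The oil dropper, tape and marker are at the upper left.

```bash
python3 - <<'E'
from h import *
d=np.load('w3.npz');X=d['X'];im=d['img'];hsv=cv2.cvtColor(im,cv2.COLOR_RGB2HSV)
U,V=np.meshgrid(np.arange(560),np.arange(420));box=lambda a,b,e,f:(U>=a)&(U<b)&(V>=e)&(V<f)
b=(hsv[...,0]>100)&(hsv[...,0]<125)&(hsv[...,1]>120)&box(278,302,135,175)
print('z',np.percentile(X[b][:,2],[5,25,50,75,95]))
Q=X[b&(X[...,2]>.092)];R=cv2.minAreaRect(Q[:,:2].astype(np.float32));print('tab top',len(Q),R,Q.mean(0),np.percentile(Q[:,2],50))
k=box(250,332,122,175)&(X[...,2]>.03);Q=X[k];print('caddy',cv2.minAreaRect(Q[:,:2].astype(np.float32)),np.nanmax(Q[:,2]))
k=box(250,332,122,175)&(X[...,2]>.03)&~b&(hsv[...,1]<60)&(X[...,2]>.045);Q=X[k]
print(cv2.minAreaRect(Q[:,:2].astype(np.float32)),np.percentile(Q[:,2],[10,50,90]))
w=box(200,240,100,200);print('table z',np.nanmedian(X[w][:,2]))
go((.437,.083,.0683),-83)
E
```

```text
z [nan nan nan nan nan]
tab top 205 ((0.4372003674507141, 0.08022480458021164), (0.027389558032155037, 0.008893798105418682), 5.796156883239746) [0.43767466 0.08020952 0.09891837] 0.09899146655147306
caddy ((0.43692710995674133, 0.07993540167808533), (0.03424582630395889, 0.0800519809126854), 5.386998176574707) 0.10107630521616229
((0.4374469518661499, 0.07999905943870544), (0.03015255741775036, 0.051727257668972015), 8.580846786499023) [0.05658123 0.06590805 0.06778224]
table z 0.001208416563261261
shift [ 27.4   3.2 231.3] turn [ 0.0022 -0.0006  0.0769] from [0.4093 0.0812 0.2995] yang -78.6 F [0.66 1.2  1.  ] M [-0.018  0.018 -0.046] op 1.004 t 6.8
```

```bash
python3 - <<'E'
from h import *
go((.437,.080,.071),-84.4)
E
```

```text
shift [ 26.8   6.1 228.6] turn [ 0.0022 -0.0006  0.1013] from [0.4093 0.0812 0.2995] yang -78.6 F [0.66 1.2  1.  ] M [-0.018  0.018 -0.046] op 1.004 t 6.8
```

carry_out(steps=[26.8,6.1,50,0,0,0.1,-1,26.8,6.1,100,0,0,0.1,-1,26.8,6.1,150,0,0,0.1,-1,26.8,6.1,190,0,0,0.1,-1,26.8,6.1,215,0,0,0.1,-1,26.8,6.1,228,0,0,0.1,-1,26.8,6.1,228,0,0,0.1,-1])

```text
t: 7.68
tcp_pos: [0.437, 0.0794, 0.0713]
ee_rot: [3.136, 0.154, -0.0]
ft_force: [0.6, 0.1, 0.6]
opening: 1.005
```

```bash
python3 - <<'E'
from h import *
go((.437,.080,.071),-84.4)
E
```

```text
shift [ 0.1 -0.6  0.3] turn [0.0022 0.0002 0.0005] from [0.437  0.0794 0.0713] yang -84.37 F [0.58 0.09 0.64] M [-0.019 -0.034 -0.005] op 1.005 t 7.67
```

carry_out(steps=[0,-0.6,0,0,0,0,-0.3,0,-0.6,0,0,0,0,0.2,0,-0.6,0,0,0,0,1,0,-0.6,0,0,0,0,1,0,-0.6,0,0,0,0,1,0,-0.6,0,0,0,0,1,0,-0.6,0,0,0,0,1,0,-0.6,0,0,0,0,1], grip_force=50)

```text
t: 8.68
tcp_pos: [0.4371, 0.0801, 0.0716]
ee_rot: [3.136, 0.154, 0.001]
ft_force: [-0.6, 0.4, 8.7]
opening: 0.108
```

```bash
python3 - <<'E'
from h import *
go((.4399,-.3405,.25),-75)
E
```

```text
shift [ -38.5  419.3 -177.5] turn [ 2.200e-03 -1.000e-04 -1.635e-01] from [0.4371 0.0801 0.0716] yang -84.37 F [-0.6   0.44  8.71] M [0.149 0.276 0.048] op 0.108 t 8.68
```

carry_out(steps=[0,0,-40,0,0,0,1,0,0,-90,0,0,0,1,0,0,-140,0,0,0,1,0,0,-190,0,0,0,1,-10,50,-200,0,0,-0.03,1,-18,105,-200,0,0,-0.06,1,-25,160,-200,0,0,-0.09,1,-28,215,-200,0,0,-0.12,1])

```text
t: 9.68
tcp_pos: [0.4297, -0.1377, 0.2723]
ee_rot: [3.12, 0.344, 0.001]
ft_force: [1.0, -0.0, -0.8]
opening: 0.111
```

```bash
python3 - <<'E'
from h import *
go((.4399,-.3405,.26),-75)
E
```

```text
shift [-34.2 200.1  12.7] turn [ 0.0023 -0.0003 -0.0423] from [ 0.4297 -0.1377  0.2723] yang -77.43 F [ 1.   -0.   -0.78] M [-0.027 -0.034 -0.01 ] op 0.111 t 9.68
```

carry_out(steps=[-10,55,0,0,0,-0.02,1,-20,110,0,0,0,-0.042,1,-30,160,5,0,0,-0.042,1,-34,190,10,0,0,-0.042,1,-34.2,200,12,0,0,-0.042,1,-34.2,200,12,0,0,-0.042,1])

```text
t: 10.42
tcp_pos: [0.4397, -0.3401, 0.2604]
ee_rot: [3.113, 0.409, 0.0]
ft_force: [-0.3, -0.2, -0.8]
opening: 0.105
```

```bash
python3 - <<'E'
from h import *
go((.4399,-.3405,.209),-75)
c,X,o=wrist();np.savez('w4.npz',X=X,img=c['img']);cv2.imwrite('pics/w4.png',c['img'][:,:,::-1])
T=tool(o);Y=(X-T[:3,3])@T[:3,:3]  # tool coords
hsv=cv2.cvtColor(c['img'],cv2.COLOR_RGB2HSV)
np.save('y4.npy',Y)
b=(hsv[...,0]>100)&(hsv[...,0]<125)&(hsv[...,1]>120)&(np.abs(Y[...,2])<.05)&(np.abs(Y[...,0])<.04)
print(b.sum(),np.nanpercentile(Y[b],[5,50,95],axis=0))
E
```

```text
shift [ 0.1  0.4 51.4] turn [ 0.0015  0.0001 -0.0008] from [ 0.4397 -0.3401  0.2604] yang -75.05 F [-0.26 -0.15 -0.81] M [-0.051 -0.064  0.018] op 0.105 t 10.43
1779 [[-1.04416331e-02 -4.20005190e-03 -2.85690535e-02]
 [ 7.99614044e-03  7.14209947e-05 -2.70915660e-02]
 [ 1.38503462e-02  4.72059057e-03 -3.45901370e-03]]
```

View pics/w4.png

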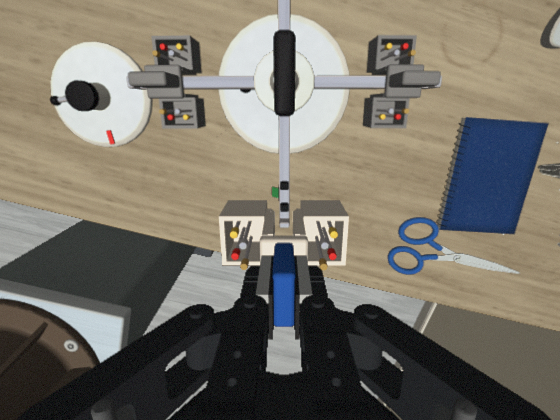

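The caddy is held square, with its tab at (284,285) and pots at (246,230) and (323,230). The bar is at (284,150), in line with the tab, with pads at (284,187) and (284,208) and the catch at (275,192). Next I check the lateral alignment in tool coordinates.

```bash
python3 - <<'E'
from h import *
d=np.load('w4.npz');Y=np.load('y4.npy');U,V=np.meshgrid(np.arange(560),np.arange(420));box=lambda a,b,e,f:(U>=a)&(U<b)&(V>=e)&(V<f)
for n,b in(('bar in',(270,298,118,140)),('bar out',(270,298,155,178)),('pads',(276,293,180,222))):
    k=box(*b)&(np.abs(d['X'][...,2]-.122)<.01);Q=Y[k];Q=Q[Q[:,2]<np.nanmedian(Q[:,2])+.002];print(n,len(Q),'x',np.median(Q[:,0]),'y mid',(np.percentile(Q[:,1],2)+np.percentile(Q[:,1],98))/2,'w',np.ptp(Q[:,1]),'z',np.median(Q[:,2]))
k=box(210,360,200,245)&(Y[...,2]<.09)&(Y[...,2]>-.01);Q=Y[k];print('pots',np.percentile(Q,[1,50,99],axis=0))
Q=Q[(Q[:,2]<.03)];print('top y',Q[:,1].min(),Q[:,1].max(),Q[:,1].min()+Q[:,1].max(),'x',Q[:,0].max())
E
```

```text
bar in 241 x 0.06071104498331912 y mid 0.0007681331272278917 w 0.008973336805210414 z 0.14064858332085176
bar out 253 x 0.027530894835875695 y mid 0.0007157177230149177 w 0.009314320767971021 z 0.14057168534425393
pads 440 x -0.005219178730270925 y mid 0.0006622351653578704 w 0.009754915375233052 z 0.1397750768451776
pots [[-1.44211997e-02 -3.92144311e-02  4.80076475e-03]
 [ 1.42537440e-02  1.48008231e-05  4.25294493e-02]
 [ 1.70608734e-02  3.94753080e-02  6.93011040e-02]]
top y -0.030823118413998943 0.03150907857423813 0.0006859601602391893 x 0.015389489833732407
```

carry_out(steps=[0,0.6,30,0,0,0,1,0,0.6,50,0,0,0,1,0,0.6,65,0,0,0,1,0,0.6,80,0,0,0,1,0,0.6,80,0,0,0,1])

```text
t: 11.1
tcp_pos: [0.4396, -0.3395, 0.1798]
ee_rot: [3.114, 0.41, -0.001]
ft_force: [1.2, -0.6, -1.0]
opening: 0.108
```

```bash
python3 - <<'E'
from h import *
go((.4399,-.3405,.1445),-75)
E
```

```text
shift [ 0.1  1.  35.3] turn [0.0003 0.0009 0.0002] from [ 0.4396 -0.3395  0.1798] yang -74.99 F [ 1.16 -0.55 -1.  ] M [-0.034 -0.005  0.043] op 0.108 t 11.1
```

carry_out(steps=[0,0.8,10,0,0,0,1,0,0.8,20,0,0,0,1,0,0.8,28,0,0,0,1,0,0.8,33,0,0,0,1,0,0.8,33,0,0,0,1])

```text
t: 11.72
tcp_pos: [0.4395, -0.34, 0.1461]
ee_rot: [-3.114, -0.41, 0.002]
ft_force: [1.1, -0.1, -8.0]
opening: 0.11
```

```bash
python3 - <<'E'
from h import *
go((.4399,-.3405,.1395),-75)
E
```

```text
shift [0.3 0.6 6.6] turn [-0.0008  0.0015  0.0001] from [ 0.4395 -0.34    0.1461] yang -75.0 F [ 1.13 -0.1  -8.04] M [-0.007 -0.332  0.09 ] op 0.11 t 11.72
```

carry_out(steps=[0,0.3,0,0,0,0,1,0,0.3,0,0,0,0,1])

```text
t: 11.98
tcp_pos: [0.4394, -0.3401, 0.146]
ee_rot: [-3.114, -0.41, 0.003]
ft_force: [1.1, 0.9, -4.4]
opening: 0.112
```

```bash
python3 - <<'E'
from h import *
go((.4399,-.3405,.1395),-75)
E
```

```text
shift [0.4 0.5 6.5] turn [-0.0012  0.0017  0.0001] from [ 0.4394 -0.3401  0.146 ] yang -75.0 F [ 1.07  0.88 -4.35] M [ 0.246 -0.3    0.046] op 0.112 t 11.97
```

carry_out(steps=[0,0.4,1.5,0,0,0,1,0,0.4,2.5,0,0,0,1,0,0.4,2.5,0,0,0,1])

```text
t: 12.35
tcp_pos: [0.4396, -0.3406, 0.1436]
ee_rot: [-3.114, -0.41, 0.003]
ft_force: [-0.0, 0.7, 1.0]
opening: 0.107
```

```bash
python3 - <<'E'
from h import *
go((.4399,-.3405,.1395),-75)
E
```

```text
shift [ 0.4 -0.   4.1] turn [-0.001   0.0015 -0.    ] from [ 0.4396 -0.3406  0.1436] yang -75.0 F [-0.05  0.74  0.99] M [ 0.169 -0.028  0.029] op 0.107 t 12.35
```

Just reaching the pads. Press in small steps.

carry_out(steps=[0,0,0.8,0,0,0,1,0,0,1.5,0,0,0,1,0,0,1.5,0,0,0,1])

```text
t: 12.72
tcp_pos: [0.4395, -0.3406, 0.1421]
ee_rot: [-3.114, -0.41, 0.003]
ft_force: [-0.8, 0.3, 2.1]
opening: 0.102
```

carry_out(steps=[0,0,0.8,0,0,0,1,0,0,1.2,0,0,0,1,0,0,1.2,0,0,0,1])

```text
t: 13.1
tcp_pos: [0.4396, -0.3407, 0.141]
ee_rot: [-3.114, -0.41, 0.002]
ft_force: [-0.7, 0.6, 5.8]
opening: 0.108
```

carry_out(steps=[0,0,0.6,0,0,0,1,0,0,1,0,0,0,1,0,0,1,0,0,0,1])

```text
t: 13.48
tcp_pos: [0.4396, -0.3409, 0.1402]
ee_rot: [-3.115, -0.41, 0.002]
ft_force: [-1.3, 0.5, 6.6]
opening: 0.11
```

carry_out(steps=[0,0,0.5,0,0,0,1,0,0,0.8,0,0,0,1,0,0,0.8,0,0,0,1])

```text
t: 13.85
tcp_pos: [0.4397, -0.341, 0.1397]
ee_rot: [3.114, 0.41, -0.002]
ft_force: [-1.8, 1.2, 7.5]
opening: 0.104
```

carry_out(steps=[0,0,0.6,0,0,0,1,0,0,1,0,0,0,1,0,0,1,0,0,0,1])

```text
t: 14.22
tcp_pos: [0.4398, -0.3412, 0.1391]
ee_rot: [3.114, 0.41, -0.002]
ft_force: [-2.2, 0.3, 9.2]
opening: 0.104
```

carry_out(steps=[0,0,0.6,0,0,0,1,0,0,1,0,0,0,1,0,0,1,0,0,0,1])

```text
t: 14.6
tcp_pos: [0.4399, -0.3415, 0.1385]
ee_rot: [3.113, 0.411, -0.001]
ft_force: [-2.6, 0.5, 9.7]
opening: 0.107
```

carry_out(steps=[0,-0.5,0.6,0,0,0,1,0,-0.5,1,0,0,0,1,0,-0.5,1,0,0,0,1])

```text
t: 14.98
tcp_pos: [0.4399, -0.3415, 0.138]
ee_rot: [3.112, 0.411, -0.001]
ft_force: [-3.2, -0.3, 11.1]
opening: 0.103
```

```bash
python3 - <<'E'
from h import *
from bench import camera
c,X,o=wrist();go((.4399,-.3409,.1376),-75)
s=camera('scene')
a=cv2.resize(c['img'][140:300,200:370],None,fx=3,fy=3,interpolation=cv2.INTER_CUBIC)
b=cv2.resize(s['img'][145:220,290:390],None,fx=4,fy=4,interpolation=cv2.INTER_CUBIC)
im=np.zeros((480,510+290,3),np.uint8);im[:,:510]=a;b=b[:,:290+110][:, 55:345];im[:b.shape[0],510:]=b
cv2.imwrite('pics/w5.png',im[:,:,::-1])
E
```

```text
shift [ 0.1 -0.5  0.4] turn [0.0022 0.0006 0.0006] from [ 0.4399 -0.3414  0.138 ] yang -74.97 F [-2.5   0.29 10.74] M [0.036 0.544 0.11 ] op 0.107 t 15.03
```

View pics/w5.png

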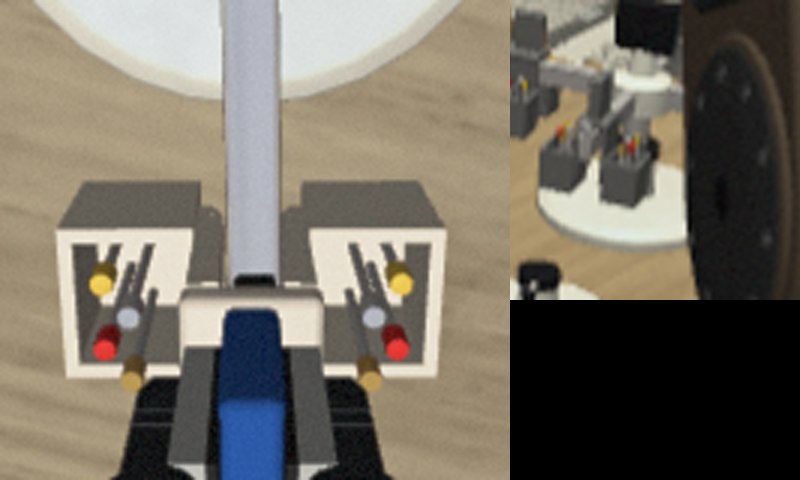

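The caddy straddles the bar squarely, with the bridge at crop (250,300) and a pad edge at (255,283). The catch is hidden. I measure the bridge height and tug gently to test the latch.

```bash
cat > bh.py <<'E'
from h import *
c,X,o=wrist();T=tool(o);go((.4399,-.3409,.1376),-75)
Y=(X-T[:3,3])@T[:3,:3]
U,V=np.meshgrid(np.arange(560),np.arange(420));box=lambda a,b,e,f:(U>=a)&(U<b)&(V>=e)&(V<f)
print('bar z',np.median(X[box(277,291,150,220)][:,2]),'bridge top',np.nanpercentile(X[box(264,306,240,246)][:,2],[10,25,50,75,90]),'px',np.nanmedian(X[box(264,306,240,246)],0))
for v in range(228,262,3): print(v,np.nanmedian(Y[v,266:272],0).round(4),np.nanmedian(Y[v,280:288],0).round(4))
hsv=cv2.cvtColor(c['img'],cv2.COLOR_RGB2HSV);p=box(222,350,210,268)&(hsv[...,1]<70)&(hsv[...,2]>170);print('pot rim z',np.percentile(X[p][:,2],[50,90,98]), 'tool z',np.percentile(Y[p][:,2],[2,10,50]))
print('green px',((hsv[...,0]>45)&(hsv[...,0]<85)&(hsv[...,1]>90)&box(200,370,140,300)).sum())
E
python3 bh.py
```

```text
shift [ 0.1 -0.5  0.4] turn [0.0022 0.0006 0.0006] from [ 0.4399 -0.3415  0.138 ] yang -74.97 F [-3.38  0.3  12.17] M [0.096 0.514 0.077] op 0.108 t 15.12
bar z nan bridge top [0.13168375 0.13213713 0.13265135 0.13330708 0.13575617] px [ 0.45319989 -0.33876997  0.13265135]
228 [ 0.0146 -0.0083  0.0214] [0.0159 0.0003 0.0182]
231 [ 0.0144 -0.0081  0.0174] [0.0142 0.0003 0.0178]
234 [ 0.0142 -0.0079  0.0138] [0.014  0.0003 0.0141]
237 [ 0.0144 -0.0077  0.0093] [0.0147 0.0003 0.0086]
240 [ 0.0142 -0.0076  0.0059] [0.0139 0.0003 0.0064]
243 [ 0.0125 -0.0076  0.0057] [0.0134 0.0003 0.0037]
246 [ 0.0108 -0.0077  0.0056] [ 0.0135  0.0003 -0.0001]
249 [ 0.0091 -0.0077  0.0056] [ 0.0135  0.0003 -0.0036]
252 [ 0.0074 -0.0077  0.0054] [ 0.0137  0.0003 -0.0072]
255 [ 0.0107 -0.0072 -0.0044] [ 0.0135  0.0003 -0.01  ]
258 [ 0.0112 -0.007  -0.0085] [ 0.0136  0.0003 -0.0132]
261 [ 0.0109 -0.0068 -0.0111] [ 0.0136  0.0003 -0.0162]
pot rim z [nan nan nan] tool z [nan nan nan]
green px 26
```

carry_out(steps=[0,0,-1,0,0,0,1,0,0,-2,0,0,0,1,0,0,-2,0,0,0,1])

```text
t: 15.5
tcp_pos: [0.4398, -0.3414, 0.1399]
ee_rot: [3.113, 0.411, -0.001]
ft_force: [-1.2, 0.2, 1.7]
opening: 0.107
```

carry_out(steps=[0,0,-1,0,0,0,1,0,0,-1.5,0,0,0,1,0,0,-1.5,0,0,0,1])

```text
t: 15.88
tcp_pos: [0.4395, -0.3408, 0.1407]
ee_rot: [3.114, 0.411, -0.002]
ft_force: [3.4, 2.0, -20.9]
opening: 0.109
```

The tug met −21 N within 1 mm, so the catch holds. I return to neutral and release.

carry_out(steps=[0,0,0.5,0,0,0,1,0,0,0.9,0,0,0,1,0,0,0.9,0,0,0,1])

```text
t: 16.25
tcp_pos: [0.4397, -0.3411, 0.1403]
ee_rot: [3.113, 0.411, -0.001]
ft_force: [0.0, 2.2, 1.2]
opening: 0.103
```

```bash
python3 bh.py | head -2
```

```text
shift [ 0.2 -0.1  2.6] turn [0.0014 0.001  0.0006] from [ 0.4397 -0.3411  0.1402] yang -74.96 F [0.45 2.95 1.33] M [ 0.435 -0.066  0.18 ] op 0.11 t 16.3
bar z nan bridge top [0.13393268 0.13440853 0.13487914 0.13586199 0.13812377] px [ 0.45288977 -0.3382869   0.13487914]
```

carry_out(steps=[0,0,0,0,0,0,0.4,0,0,0,0,0,0,0,0,0,0,0,0,0,0,0,0,0,0,0,0,0,0,0,-30,0,0,0,0,0,0,-80,0,0,0,0,0,0,-130,0,0,0,0,-60,0,-180,0,0,0,0])

```text
t: 17.3
tcp_pos: [0.3949, -0.3534, 0.3123]
ee_rot: [3.111, 0.415, 0.001]
ft_force: [-0.7, -1.5, 0.1]
opening: 0.498
```

```bash
python3 - <<'E'
from h import *
from bench import camera
c,X,o=wrist();go((.4399,-.3409,.1376),-75)
np.savez('w6.npz',X=X,img=c['img']);cv2.imwrite('pics/w6.png',c['img'][:,:,::-1])
E
```

```text
shift [ 51.6  -2.1 179.1] turn [0.0068 0.0001 0.0023] from [ 0.3903 -0.3552  0.3167] yang -74.87 F [-2.73 -2.98  6.78] M [-0.15   0.034 -0.01 ] op 0.499 t 17.35
```

View pics/w6.png

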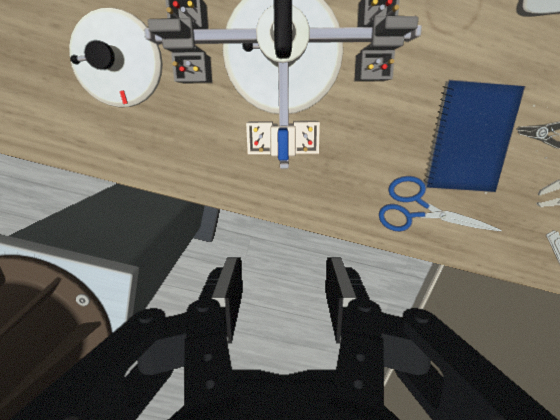

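The caddy hangs level on the empty bar, with its tab at (283,143) and pots at (259,138) and (308,138). The bar is still over the pointer. Final check: tab height and bar angle.

```bash
python3 - <<'E'
from h import *
c,X,o=wrist();hsv=cv2.cvtColor(c['img'],cv2.COLOR_RGB2HSV)
U,V=np.meshgrid(np.arange(560),np.arange(420));box=lambda a,b,e,f:(U>=a)&(U<b)&(V>=e)&(V<f)
b=(hsv[...,0]>100)&(hsv[...,0]<125)&(hsv[...,1]>120)&box(270,300,120,168)
z=np.nanpercentile(X[b][:,2],[50,80,95]);Q=X[b];Q=Q[Q[:,2]>z[1]-.004];print('tab z',z,'c',cv2.minAreaRect(Q[:,:2].astype(np.float32)))
k=box(276,292,68,118)&(np.abs(X[...,2]-.12)<.006);Q=X[k];print('bar',np.median(Q[:,2]),np.median(Q,0),'ang from axis',np.degrees(np.arctan2(.3147+np.median(Q[:,1]),np.median(Q[:,0])-.5365)))
for n,b in(('L pot',(247,270,122,156)),('R pot',(296,321,122,156))):
    q=X[box(*b)];print(n,np.nanpercentile(q[:,2],[80,90]))
print(o['t'],o['dq'].round(3))
E
```

```text
tab z [0.16771166 0.16833099 0.16890462] c ((0.43995702266693115, -0.34126585721969604), (0.027134738862514496, 0.008406052365899086), 14.925546646118164)
bar 0.11981621619768174 [ 0.48085511 -0.33080904  0.11981622] ang from axis -163.85441726259828
L pot [0.10391574 0.11711025]
R pot [0.10266761 0.10468941]
17.35 [ 0.038  0.042  0.     0.009 -0.105  0.093]
```

The caddy is latched and the force is neutral. The sideways force while pressing may have eased the carousel a few milliradians off its stop, so I will re-seat it gently by the handle.

```bash
python3 - <<'E'
from h import *
go((.5365,-.3147,.155),-75)
E
```

```text
shift [149.9  -2.7 159.7] turn [ 0.0067 -0.001  -0.0004] from [ 0.3919 -0.355   0.3146] yang -75.02 F [-0.28 -0.56 -0.8 ] M [ 0.017  0.052 -0.004] op 0.502 t 17.4
```

carry_out(steps=[50,-1,0,0.0067,0,0,-0.3,100,-2,0,0.0067,0,0,-0.3,140,-2.7,10,0.0067,0,0,-0.3,149.9,-2.7,50,0.0067,0,0,-0.3,149.9,-2.7,100,0.0067,0,0,-0.3,149.9,-2.7,140,0.0067,0,0,-0.3,149.9,-2.7,159,0.0067,0,0,-0.3,149.9,-2.7,159,0.0067,0,0,-0.3])

```text
t: 18.4
tcp_pos: [0.5356, -0.3138, 0.1537]
ee_rot: [-3.112, -0.409, 0.003]
ft_force: [-0.4, 0.6, 0.5]
opening: 0.649
```

```bash
python3 - <<'E'
from h import *
go((.5365,-.3147,.155),-75)
E
```

```text
shift [ 0.7  1.1 -1.3] turn [-0.0027  0.0014 -0.0004] from [ 0.5356 -0.3138  0.1537] yang -75.02 F [-0.39  0.61  0.49] M [-0.029  0.01   0.001] op 0.649 t 18.4
```

carry_out(steps=[0.7,0.9,-1,0,0,0,0.2,0.7,0.9,-1,0,0,0,1,0.7,0.9,-1,0,0,0,1,0.7,0.9,-1,0,0,0,1,0.7,0.9,-1,0,0,0,1,0.7,0.9,-1,0,0,0.02,1,0.7,0.9,-1,0,0,0.035,1,0.7,0.9,-1,0,0,0.035,1], grip_force=30)

```text
t: 19.4
tcp_pos: [0.5369, -0.3145, 0.1558]
ee_rot: [-3.12, -0.356, 0.001]
ft_force: [-0.6, 3.7, 6.7]
opening: 0.158
```

```bash
python3 - <<'E'
from h import *
go((.5365,-.3147,.155),-75)
E
```

```text
shift [-0.4  0.1  0.8] turn [-0.0016  0.0006 -0.0345] from [ 0.5369 -0.3145  0.1558] yang -76.98 F [-0.62  3.68  6.68] M [0.44  0.016 1.107] op 0.158 t 19.4
```

The stop is felt again, at 1.1 N m. I release without turning back and withdraw.

carry_out(steps=[0,0,0,0,0,0,0.4,0,0,0,0,0,0,-0.3,0,0,0,0,0,0,-0.3,0,0,0,0,0,0,-0.3,0,0,-50,0,0,0,-0.3,0,0,-100,0,0,0,-0.3,-40,0,-150,0,0,0,-0.3,-90,0,-180,0,0,0,-0.3])

```text
t: 20.4
tcp_pos: [0.4493, -0.3354, 0.338]
ee_rot: [3.121, 0.358, 0.001]
ft_force: [-0.1, -0.6, -0.4]
opening: 0.649
```

carry_out(steps=[0,0,0,0,0,0,-0.3,0,0,0,0,0,0,-0.3,0,0,0,0,0,0,-0.3])

```text
t: 20.78
tcp_pos: [0.4498, -0.3349, 0.3369]
ee_rot: [-3.12, -0.359, 0.0]
ft_force: [0.1, 0.8, -0.7]
opening: 0.65
```

```bash
python3 - <<'E'
from h import *
c,X,o=wrist();hsv=cv2.cvtColor(c['img'],cv2.COLOR_RGB2HSV);cv2.imwrite('pics/w7.png',c['img'][:,:,::-1])
b=(hsv[...,0]>95)&(hsv[...,0]<130)&(hsv[...,1]>110)&(np.hypot(X[...,0]-.44,X[...,1]+.341)<.03)&(X[...,2]>.14)
Q=X[b];z=np.median(Q[:,2]);Q=Q[Q[:,2]>z-.004];print('tab z',z,len(Q));R=cv2.minAreaRect(Q[:,:2].astype(np.float32));print(R)
p=np.array(R[0])-[.5365,-.3147];print('r,ang',np.hypot(*p),np.degrees(np.arctan2(p[1],p[0]))+360);go((.4,-.3,.3),-75)
E
```

```text
tab z 0.1691602588742817 437
((0.45148855447769165, -0.34515446424484253), (0.040255457162857056, 0.03892316669225693), 35.786441802978516)
r,ang 0.09030182867601735 199.7095337785494
shift [-40.6 -45.3  36.9] turn [-0.0012  0.0001 -0.0323] from [ 0.4498 -0.3349  0.3369] yang -76.85 F [-0.22 -0.2  -0.71] M [ 0.009 -0.041 -0.006] op 0.654 t 20.82
```

View pics/w7.png

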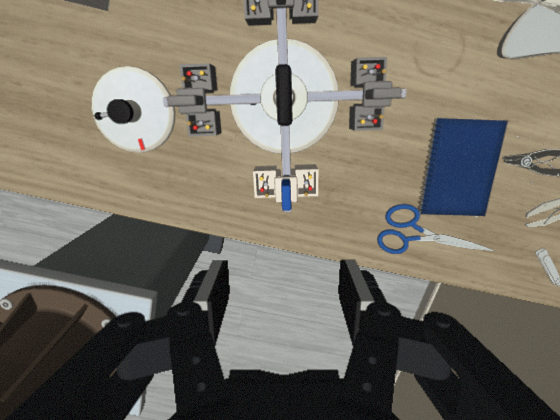

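The view shows the caddy on the bar, tab at (286,195), over the hidden pointer, with nothing else moved. My tab mask caught some bluish bar, so I re-measure the height carefully to be sure of the latch.

```bash
python3 - <<'E'
from h import *
U,V=np.meshgrid(np.arange(560),np.arange(420));box=lambda a,b,e,f:(U>=a)&(U<b)&(V>=e)&(V<f)
zt=[];zb=[];zh=[]
for i in range(4):
    c,X,o=wrist();hsv=cv2.cvtColor(c['img'],cv2.COLOR_RGB2HSV)
    b=(hsv[...,1]>170)&(hsv[...,0]>95)&(hsv[...,0]<130)&box(276,298,176,215)
    q=X[b];q=q[np.isfinite(q[:,2])];m=np.percentile(q[:,2],70);s=q[np.abs(q[:,2]-m)<.003]
    zt.append(np.median(s[:,2]));R=cv2.minAreaRect(s[:,:2].astype(np.float32))
    zb.append(np.median(X[box(282,289,128,160)&(np.abs(X[...,2]-.12)<.006)][:,2]))
    zh.append(np.median(X[box(279,289,72,112)&(X[...,2]>.18)][:,2]))
    p=np.array(R[0])-[.5365,-.3147];print(len(s),R,np.hypot(*p),np.degrees(np.arctan2(p[1],p[0]))+360)
print(zt,zb,zh)
d=np.load('w6.npz');X=d['X'];
print('w6 tab/bar',np.nanmedian(X[132:150,280:287,2]),np.nanmedian(X[75:112,281:286,2]))
d=np.load('w3.npz');X=d['X'];hsv=cv2.cvtColor(d['img'],cv2.COLOR_RGB2HSV)
b=(hsv[...,1]>170)&(hsv[...,0]>95)&(hsv[...,0]<130)&box(278,302,135,175);q=X[b];q=q[q[:,2]>.09]
print('w3 tab',np.median(q[:,2]),'table nearby',np.nanmedian(X[box(262,320,178,195)][:,2]))
E
```

```text
187 ((0.439829558134079, -0.3399884104728699), (0.026257963851094246, 0.0077176401391625404), 15.789139747619629) 0.09992336080615366 194.65973107635685
187 ((0.4398101568222046, -0.3400244414806366), (0.02639162540435791, 0.007728144992142916), 15.816705703735352) 0.09995125366924046 194.67689838678115
189 ((0.43963950872421265, -0.34005630016326904), (0.026674071326851845, 0.00778301851823926), 16.269880294799805) 0.10012440625620045 194.66979245448334
187 ((0.43985992670059204, -0.33994439244270325), (0.027193842455744743, 0.0077670421451330185), 16.418601989746094) 0.0998828469614085 194.63971171465516
[np.float64(0.1678072694839835), np.float64(0.16782720466114387), np.float64(0.16787222920925382), np.float64(0.1678693405744407)] [np.float64(0.11977927147433076), np.float64(0.11986963070892731), np.float64(0.11961977846408758), np.float64(0.11987569849022878)] [np.float64(0.1897905083834392), np.float64(0.18975187090070544), np.float64(0.1897881559456459), np.float64(0.18977745972401217)]
w6 tab/bar 0.16776551203057385 0.11980768709699069
w3 tab 0.09905397497828256 table nearby 0.0013001108057540123
```

Relative to the bar, the tab top is 48.0 mm up, so the pads are sunk only about 2 mm. Latched should be 3 to 6 mm and free would be 0. The tug and the height disagree, so I will regrip the tab and press somewhat deeper, well under 8 mm.

```bash
python3 - <<'E'
from h import *
go((.4399,-.3403,.1412),-75)
E
```

```text
shift [-10.7   3.  196.2] turn [-0.0006 -0.0002 -0.0325] from [ 0.4496 -0.3351  0.3374] yang -76.86 F [-0.09  0.12 -0.5 ] M [0.04  0.031 0.042] op 0.65 t 21.02
```

carry_out(steps=[-10.7,3,50,0,0,-0.0325,0,-10.7,3,100,0,0,-0.0325,0,-10.7,3,145,0,0,-0.0325,0,-10.7,3,175,0,0,-0.0325,0,-10.7,3,190,0,0,-0.0325,0,-10.7,3,195,0,0,-0.0325,0,-10.7,3,195,0,0,-0.0325,0])

```text
t: 21.9
tcp_pos: [0.4404, -0.3406, 0.143]
ee_rot: [3.115, 0.41, 0.001]
ft_force: [-0.4, 0.1, -0.1]
opening: 0.498
```

```bash
python3 - <<'E'
from h import *
go((.4399,-.3403,.1412),-75)
E
```

```text
shift [-0.4 -0.4  1.8] turn [ 0.0002 -0.0008  0.0001] from [ 0.4404 -0.3406  0.143 ] yang -75.0 F [-0.35  0.06 -0.1 ] M [ 0.028  0.032 -0.079] op 0.498 t 21.9
```

carry_out(steps=[-0.4,-0.2,1,0,0,0,0.6,-0.4,-0.2,1,0,0,0,1,-0.4,-0.2,1,0,0,0,1,-0.4,-0.2,1,0,0,0,1,-0.4,-0.2,1,0,0,0,1], grip_force=60)

```text
t: 22.52
tcp_pos: [0.4403, -0.3408, 0.1426]
ee_rot: [3.114, 0.41, 0.002]
ft_force: [0.6, 0.5, 6.4]
opening: 0.103
```

carry_out(steps=[0,0,1,0,0,0,1,0,0,1.5,0,0,0,1,0,0,1.5,0,0,0,1])

```text
t: 22.9
tcp_pos: [0.4405, -0.3411, 0.1419]
ee_rot: [3.113, 0.41, 0.003]
ft_force: [-2.5, 0.7, 8.7]
opening: 0.099
```

carry_out(steps=[0,0,1,0,0,0,1,0,0,1.5,0,0,0,1,0,0,1.5,0,0,0,1])

```text
t: 23.28
tcp_pos: [0.4405, -0.3414, 0.1411]
ee_rot: [3.112, 0.41, 0.004]
ft_force: [-2.8, 1.2, 10.6]
opening: 0.105
```

```bash
cat > b2.py <<'E'
from h import *
from bench import r
zz=[]
for i in range(3):
    c,X,o=wrist()
    zz.append([np.nanmedian(X[246:253,266:272,2]),np.nanmedian(X[246:253,297:303,2]),np.nanmedian(X[150:215,279:289,2])])
z=np.median(zz,0);print(z,'bridge top over bar mm',(z[:2]-z[2])*1000,'tcp',o['tcp_pos'].round(4),'F',o['ft_force'].round(1))
E
python3 b2.py
```

```text
[0.13310362 0.13311673 0.11991621] bridge top over bar mm [13.18740629 13.20052222] tcp [ 0.4406 -0.3414  0.1412] F [-2.2  1.4 10.6]
```

carry_out(steps=[-0.5,-0.5,1,0,0,0,1,-0.5,-0.5,1.5,0,0,0,1,-0.5,-0.5,1.5,0,0,0,1])

```text
t: 23.8
tcp_pos: [0.4405, -0.3415, 0.1406]
ee_rot: [3.111, 0.41, 0.006]
ft_force: [-0.4, 1.0, 12.3]
opening: 0.099
```

```bash
python3 b2.py
```

```text
[0.13252203 0.13255006 0.1199062 ] bridge top over bar mm [12.61582753 12.64385638] tcp [ 0.4405 -0.3415  0.1406] F [-1.  -0.1 11.3]
```

carry_out(steps=[0,0,1,0,0,0,1,0,0,1.5,0,0,0,1,0,0,1.5,0,0,0,1])

```text
t: 24.32
tcp_pos: [0.4407, -0.3419, 0.14]
ee_rot: [3.11, 0.41, 0.007]
ft_force: [-2.8, 0.7, 12.9]
opening: 0.1
```

```bash
python3 b2.py
```

```text
[0.13186833 0.13191853 0.11988122] bridge top over bar mm [11.98711223 12.03731528] tcp [ 0.4407 -0.3419  0.14  ] F [-3.   0.2 12.4]
```

carry_out(steps=[0,0,1,0,0,0,1,0,0,1.5,0,0,0,1,0,0,1.5,0,0,0,1])

```text
t: 24.85
tcp_pos: [0.4409, -0.3423, 0.1395]
ee_rot: [3.109, 0.41, 0.008]
ft_force: [-4.0, 1.1, 13.4]
opening: 0.102
```

```bash
python3 b2.py
```

```text
[0.13152218 0.13155042 0.11990223] bridge top over bar mm [11.61995198 11.6481873 ] tcp [ 0.4409 -0.3423  0.1395] F [-2.9  0.3 13.7]
```

```bash
python3 - <<'E'
from h import *
go((.4399,-.3405,.1395),-75)
E
```

```text
shift [-0.5 -2.   0. ] turn [ 0.0066 -0.004   0.0008] from [ 0.4409 -0.3423  0.1395] yang -74.95 F [-3.61 -0.15 12.74] M [0.136 0.702 0.178] op 0.104 t 25.0
```

carry_out(steps=[-0.3,-0.7,-0.5,0.003,-0.002,0,1,-0.5,-1.4,-1,0.0066,-0.004,0,1,-0.5,-2,-1.8,0.0066,-0.004,0,1,-0.5,-2,-1.8,0.0066,-0.004,0,1])

```text
t: 25.5
tcp_pos: [0.4401, -0.3405, 0.1415]
ee_rot: [3.114, 0.411, 0.001]
ft_force: [2.9, 1.7, 5.5]
opening: 0.099
```

```bash
python3 b2.py
```

```text
[0.13348544 0.13331111 0.11990586] bridge top over bar mm [13.57957448 13.40524344] tcp [ 0.4401 -0.3405  0.1415] F [2.7 2.1 6. ]
```

carry_out(steps=[0,0,-0.5,0,0,0,1,0,0,-0.8,0,0,0,1,0,0,-0.8,0,0,0,1])

```text
t: 26.02
tcp_pos: [0.4401, -0.3403, 0.1421]
ee_rot: [-3.114, -0.411, -0.0]
ft_force: [3.2, 1.0, -0.6]
opening: 0.104
```

```bash
python3 b2.py
```

```text
[0.13401465 0.13401205 0.11992051] bridge top over bar mm [14.09414532 14.09153838] tcp [ 0.4401 -0.3403  0.1421] F [ 2.9  0.9 -1.2]
```

carry_out(steps=[0,0,-0.4,0,0,0,1,0,0,-0.6,0,0,0,1,0,0,-0.6,0,0,0,1])

```text
t: 26.55
tcp_pos: [0.44, -0.3403, 0.1426]
ee_rot: [-3.114, -0.411, -0.0]
ft_force: [3.2, 1.5, -3.7]
opening: 0.105
```

```bash
python3 b2.py
```

```text
[0.13452392 0.13452221 0.11988419] bridge top over bar mm [14.63972447 14.63802317] tcp [ 0.44   -0.3403  0.1426] F [ 3.6  1.6 -3.8]
```

carry_out(steps=[0,0,1,0,0,0,1,0,0,2,0,0,0,1,0,0,3.5,0,0,0,1,0,0,3.5,0,0,0,1])

```text
t: 27.2
tcp_pos: [0.4402, -0.3407, 0.14]
ee_rot: [3.114, 0.411, 0.001]
ft_force: [-0.4, 0.9, 9.8]
opening: 0.102
```

```bash
python3 b2.py; python3 -c "
from h import *
go((.44,-.3403,.14),-75)"
```

```text
[0.13193915 0.13187974 0.11991612] bridge top over bar mm [12.02303096 11.96362063] tcp [ 0.4402 -0.3407  0.1399] F [ 0.4  1.3 10.5]
shift [-0.1 -0.5 -0.1] turn [ 0.0009 -0.0007  0.0009] from [ 0.4402 -0.3407  0.1399] yang -74.95 F [ 0.52  0.9  10.42] M [ 0.296 -0.046  0.067] op 0.103 t 27.35
```

At 5.0 mm sink the load is 11.9 N, exactly the pad spring alone, so the lip is past the catch. I ease off to about zero and release without tugging.

carry_out(steps=[0,-0.2,-0.7,0,0,0,1,0,-0.2,-1.5,0,0,0,1,0,-0.2,-1.8,0,0,0,1,0,-0.2,-1.8,0,0,0,0.6,0,-0.2,-1.8,0,0,0,0,0,-0.2,-1.8,0,0,0,0,0,-0.2,-1.8,0,0,0,0,0,-0.2,-30,0,0,0,0])

```text
t: 28.35
tcp_pos: [0.4391, -0.3396, 0.1687]
ee_rot: [-3.113, -0.411, 0.003]
ft_force: [0.8, 0.1, -0.1]
opening: 0.501
```

```bash
python3 -c "
from h import *
go((.449,-.3355,.337),-75)"
```

```text
shift [  10.4   -1.8 -168.3] turn [-0.0021  0.0015  0.0009] from [ 0.4391 -0.3396  0.1687] yang -74.95 F [ 0.8   0.06 -0.12] M [-0.     0.036 -0.012] op 0.501 t 28.35
```

carry_out(steps=[0,0,-50,0,0,0,0,3,-1,-100,0,0,0,0,10.4,-1.8,-150,0,0,0,0,10.4,-1.8,-168,0,0,0,0,10.4,-1.8,-168,0,0,0,0])

```text
t: 28.98
tcp_pos: [0.4495, -0.3358, 0.3379]
ee_rot: [-3.115, -0.412, -0.0]
ft_force: [0.5, 0.5, -0.8]
opening: 0.498
```

```bash
cat > b3.py <<'E'
from h import *
out=[]
for i in range(3):
    c,X,o=wrist();hsv=cv2.cvtColor(c['img'],cv2.COLOR_RGB2HSV)
    b=(hsv[...,1]>170)&(hsv[...,0]>95)&(hsv[...,0]<130)&(np.hypot(X[...,0]-.44,X[...,1]+.3405)<.022)
    q=X[b];m=np.percentile(q[:,2],70);s=q[np.abs(q[:,2]-m)<.003];R=cv2.minAreaRect(s[:,:2].astype(np.float32))
    k=(np.hypot(X[...,0]-.48,X[...,1]+.3298)<.02)&(np.abs(X[...,2]-.12)<.004);zb=np.median(X[k][:,2])
    h=(X[...,2]>.18)&(np.hypot(X[...,0]-.5365,X[...,1]+.3147)<.04);H=cv2.minAreaRect(X[h][:,:2].astype(np.float32))
    p=np.array(R[0])-[.5365,-.3147];out.append([np.median(s[:,2])-zb,np.hypot(*p),np.degrees(np.arctan2(p[1],p[0]))+180+180,H[2],R[2]])
print('tab over bar, r, ang, handle ang, tab ang',np.median(out,0).round(4))
go((.5365,-.3147,.155),-75)
E
python3 b3.py
```

```text
tab over bar, r, ang, handle ang, tab ang [4.760000e-02 9.990000e-02 1.950933e+02 1.548920e+01 1.504670e+01]
shift [ 90.7   3.8 180.1] turn [-0.0037  0.0025  0.0008] from [ 0.4485 -0.3351  0.3354] yang -74.96 F [-0.64  0.75  0.35] M [0.019 0.008 0.019] op 0.498 t 29.12
```

The tab top is 47.6 mm over the bar and stays there; free on the pads it would be 50. The second press nudged the angle by about 0.4°, so I re-seat the carousel against its stop once more.

carry_out(steps=[50,2,0,0,0,0,-0.3,85,3.8,20,0,0,0,-0.3,90.7,3.8,70,0,0,0,-0.3,90.7,3.8,120,0,0,0,-0.3,90.7,3.8,160,0,0,0,-0.3,90.7,3.8,179,0,0,0,-0.3,90.7,3.8,179,0,0,0,-0.3])

```text
t: 30.0
tcp_pos: [0.5349, -0.3138, 0.1536]
ee_rot: [-3.108, -0.41, 0.01]
ft_force: [-0.4, -0.3, -0.2]
opening: 0.65
```

```bash
python3 -c "
from h import *
go((.5367,-.3147,.155),-75)"
```

```text
shift [ 1.5  1.3 -1.5] turn [-0.0073  0.0058  0.0007] from [ 0.5349 -0.3138  0.1536] yang -74.96 F [-0.45 -0.32 -0.18] M [ 0.022  0.014 -0.024] op 0.65 t 30.0
```

carry_out(steps=[1.5,1.3,-1,-0.007,0.006,0,0.2,1.5,1.3,-1,-0.007,0.006,0,1,1.5,1.3,-1,-0.007,0.006,0,1,1.5,1.3,-1,-0.007,0.006,0,1,1.5,1.3,-1,-0.007,0.006,0,1,1.5,1.3,-1,-0.007,0.006,0.02,1,1.5,1.3,-1,-0.007,0.006,0.035,1,1.5,1.3,-1,-0.007,0.006,0.035,1], grip_force=30)

```text
t: 31.0
tcp_pos: [0.5369, -0.3146, 0.1555]
ee_rot: [3.121, 0.358, 0.001]
ft_force: [-1.6, 4.0, 8.3]
opening: 0.159
```

```bash
python3 -c "
from h import *
go((.5367,-.3147,.155),-75)"
```

```text
shift [-0.2  0.1  0.5] turn [ 0.0005 -0.0006 -0.0335] from [ 0.5369 -0.3146  0.1555] yang -76.92 F [-1.6   3.97  8.33] M [0.637 0.259 1.139] op 0.159 t 31.0
```

carry_out(steps=[0,0,0,0,0,0,0.4,0,0,0,0,0,0,-0.3,0,0,0,0,0,0,-0.3,0,0,0,0,0,0,-0.3,0,0,-50,0,0,0,-0.3,0,0,-100,0,0,0,-0.3,-40,0,-150,0,0,0,-0.3,-88,0,-182,0,0,0,-0.3])

```text
t: 32.0
tcp_pos: [0.4509, -0.3347, 0.3395]
ee_rot: [3.119, 0.36, 0.003]
ft_force: [0.3, -0.9, -0.1]
opening: 0.649
```

carry_out(steps=[0,0,0,0,0,0,-0.3,0,0,0,0,0,0,-0.3,0,0,0,0,0,0,-0.3,0,0,0,0,0,0,-0.3])

```text
t: 32.5
tcp_pos: [0.4513, -0.3343, 0.3385]
ee_rot: [3.12, 0.361, 0.002]
ft_force: [0.4, -0.1, 0.5]
opening: 0.648
```

```bash
python3 b3.py
```

```text
tab over bar, r, ang, handle ang, tab ang [4.760000e-02 1.001000e-01 1.947417e+02 1.498040e+01 1.593600e+01]
shift [ 87.3  -0.  184.1] turn [ 0.0015 -0.0013 -0.0315] from [ 0.4512 -0.3345  0.339 ] yang -76.81 F [-0.19 -0.21 -0.66] M [-0.036 -0.011  0.001] op 0.651 t 32.65
```

The carousel is on its stop, the caddy height is stable, and the robot is clear of everything. I hand the job in.

```bash
python3 -c "
from bench import workorder
print(workorder.close_job())"
```

```text
the job is handed in; nothing more can be done
None
```

The carousel is on its stop with the formerly empty hook over the red pointer, and the white caddy hangs latched on that hook, released. I handed the job in at about 33 s of the allowed 69 s; no verdict was reported.

**What I did**
- **Turning:** I turned the carousel clockwise by its handle by about 0.63 rad, until the stop pushed back with 1.1 N m.
- **Hanging:** I pressed the caddy down, let go, then regripped it and pressed again, deeper, because its height had looked doubtful. I estimate the pads never sank more than about 5.5 mm, with about 15 N at most on them.
- **Re-seating:** After each press I turned the handle gently back against the stop, because pressing had nudged the carousel by about 0.4°.

**Last checks**
- **Carousel:** The bar angle reads 194.7° and the pointer 195°, which agree within camera accuracy.
- **Latch:** It held against a 21 N pull, which was harder than I intended. At 5.0 mm sink the load matched the pad springs alone, so the lip is past the catch. The caddy's height did not change after release.
- **Other things:** Nothing else was touched as far as the pictures show.

**What disagreed:** From the height of the tab, the caddy rests with the pads sunk only about 2.4 to 2.9 mm, a little under the stated 3 to 6 mm. A caddy that was not latched would sit at 0. I could not see the catch itself.

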